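# Load the jar clamp and hold its ratchet lever at four clicks

### The job

Load the jar clamp on the bench: of the two jars standing on the bench to its left, stand the blue-capped one in the pocket marked with one dot and let go of it, then stand the red-capped one in the pocket marked with two dots and let go. Then take the clamp's lever by its upright red handle and swing it away from you exactly four clicks (feel each tooth slip past the pawl), never on to a fifth; finish while still holding the handle there, because the lever springs back if released. Leave the plaster cast, the purple silicone key and the black polishing cone where they stand.

Things in the scene. Friction and masses are not known exactly. Their poses are not given: they have to be found in the camera images.
- jar_blue: loose white jar with a blue screw cap, 48 mm diameter (cap 46 mm), 62 mm high, about 0.16 kg, stands upright; origin at the centre of its foot
- jar_red: loose white jar with a red screw cap, 40 mm diameter (cap 38 mm), 57 mm high, about 0.14 kg, stands upright; origin at the centre of its foot
- clamp: jar clamp fixed to the bench: slab 165 x 365 x 6 mm; aluminium pocket block 75 x 210 mm (top 22 mm up) on the robot's side; behind it a blue jaw bar (top 42 mm up); at the right end a toothed disc and lever. Origin at bench height, x away from the robot, y along the row to pocket 1. In it pocket 1 is at (-0.02, 0.10), pocket 2 at (-0.02, 0.0), the lever axis at (0.03, -0.13)
- pocket_1 (a point): centre of the floor of pocket 1 (one red dot in front of it): round hole of 52 mm diameter, 16 mm deep, floor 6 mm above the bench; axes as the clamp's. The jaw's two rubber pads stand 25 mm behind each jar while the lever rests, so grip jars along the clamp's y; at four clicks they press each jar towards the robot with about 1.5 N
- pocket_2 (a point): centre of the floor of pocket 2 (two red dots in front of it), a round hole of 44 mm diameter, 16 mm deep, its floor 6 mm above the bench; axes as the clamp's
- lever_axis (a point): point on the vertical axis of the lever, at bench height; axes as the clamp's
- lever_handle: the upright red handle on the lever: round post 18 mm in diameter (22 mm at its foot), 66 mm high, 95 mm from the lever axis; a sleeve that turns freely on its own axis; origin at the centre of its foot, 50 mm above the bench, z up
- handle_top (a point): centre of the flat top of the red handle, 116 mm above the bench
- lever (a joint): lever angle (rad): 0 at rest, arm 123 deg clockwise (from above) of the clamp's x; grows as the handle swings anticlockwise, away from the robot. A click = a tooth slipping past the pawl: click 1 at 0.30, 2 at 0.51, 3 at 0.72, 4 at 0.93, 5 at 1.14; stop at 1.5. A spring always pulls back to 0. Push at the handle 3 to 9 N: highest 0.07 before each click, lowest just after it
- cast_white: bystander: white plaster jaw cast, 66 x 70 x 47 mm, loose; origin at the centre of its underside
- silicone_key: bystander: purple curved silicone piece, 37 x 66 x 15 mm, loose; origin at the centre of its underside
- eraser_polisher: bystander: black felt polishing cone, 25 x 25 x 30 mm, loose; origin at the centre of its underside
Mind the look-alikes: they are no part of the job. There is more than one size of the jar_red; the job needs the largest.

How it is judged:
On the way, in this order (a step that is already met when the one before it is completed fails the run):
1. the blue-capped jar stands on the floor of pocket 1, released, with the lever still at rest (horizontal distance between jar_blue and pocket_1 below 0.006 m and z of jar_blue in the frame of pocket_1 below 0.004 m and angle between jar_blue's own z axis and vertical below 0.1 rad and contact force between the fingers and jar_blue below 0.2 N and value of joint lever below 0.2 rad), for 0.2 s.
2. then the red-capped jar stands on the floor of pocket 2, released, with the lever still at rest (horizontal distance between jar_red and pocket_2 below 0.006 m and z of jar_red in the frame of pocket_2 below 0.004 m and angle between jar_red's own z axis and vertical below 0.1 rad and contact force between the fingers and jar_red below 0.2 N and value of joint lever below 0.2 rad), for 0.2 s.
3. then the lever stands past its fourth click and short of its fifth (value of joint lever between 0.94 and 1.14 rad), for 0.3 s.
At the end, for the whole second after the job is handed in: Fingers on the red handle (over 1 N), lever past click 4, short of click 5 (0.94 to 1.14 rad); blue-capped jar in pocket 1, red-capped in pocket 2, tilt under 0.1 rad, within 6 mm of the pocket's centre and 4 mm of its floor; bystanders within 30 mm of their starts (all of step 3 and contact force between the fingers and lever_handle above 1 N and horizontal distance between jar_blue and pocket_1 below 0.006 m and z of jar_blue in the frame of pocket_1 below 0.004 m and angle between each of jar_blue, jar_red's own z axis and vertical below 0.1 rad and horizontal distance between jar_red and pocket_2 below 0.006 m and z of jar_red in the frame of pocket_2 below 0.004 m and distance of each of cast_white, silicone_key, eraser_polisher from where it was at the start of the episode below 0.03 m); the arm keeps its last pose, push and grip.
It fails at once if the lever is pushed past its fifth click (value of joint lever above 1.16 rad).
It fails at once if a bystander is knocked away or tipped over (distance of any of cast_white, silicone_key, eraser_polisher from where it was at the start of the episode above 0.03 m or angle between any of cast_white, silicone_key, eraser_polisher's own z axis and vertical above 0.5 rad).
It also fails if it takes over 67 s, if anything falls off the work surface, if the arm or the gripper's body presses on something with over 40 N, if the wrist force passes 120 N, or if a joint passes its speed limit or range.

### The arm

A 6-joint arm with a two-finger parallel gripper is mounted at the origin on a cart in front of the work surface, level with it; the furniture and walls round the work are solid. World frame = base frame: x ahead of the robot, y to its left, z up, the work surface at z = 0. Lengths are in m, angles in rad, forces in N, time in s.
With the tool pointing down it reaches from about 0.25 to 0.725 m from the base axis. Payload 4 kg.
Tool frame: the origin (TCP) lies midway between the tips of the shut fingers; the grasp point (between the pads) lies 19 mm behind it (bot.grip_point_offset is the distance from the TCP to the grasp point, in m); z points along the fingers, y is the line along which they close (so a half turn about z gives the same grasp; the last joint's range is limited). The gripper opens to 85 mm and grips with 20 to 120 N. Pads are 22 mm wide; open, the fingers measure 114 mm over their backs; the gripper's body (76 mm by 85 mm) begins 54 mm behind the grasp point. The pads swing forward as they close: fully open they stand 13 mm farther back than shut.
Start: joints at [-1.252, 0.241, 0.005, 1.335, 0, 1.571], TCP at [0.157, -0.475, 0.231] pointing down, gripper open.
Joint ranges: [-2.72, 2.72], [-1.05, 1.87], [-1.09, 1.28], [-1.99, 2.15], [-1.42, 1.44], [-3.14, 3.14]. Speed limits (rad/s): [2.79, 2.79, 3.14, 3.14, 3.14, 3.14].

### API

Orientations are given as a unit quaternion [x, y, z, w].
In Python, from workcell import bot gives the robot as it stands.
- The arm moves only by the tool step_arm, never from a script. Its argument "targets" is text: rows parted by semicolons, each of 7 numbers parted by spaces: the opening, from -1 (shut) to 1 (fully open), so that 0 is half open, then the shift along the world's x, y, z normalised to -1 to 1, where 1 is 0.5 m, then the turn, a rotation vector about the world's x, y, z normalised to -1 to 1, where 1 is pi/4 rad. In form: gripper x y z wx wy wz; .... A call has 1 to 10 rows; each row is the pose to reach, as a shift and turn from the pose commanded when the call began; what a row does not reach only later rows make up. A row lasts 1/12 s, in which the tool goes at most 41.7 mm and 7.16 degrees, less where a joint would pass 70% of its speed; a pose out of reach is approached as far as the arm can. A call with a number of a shift or a turn outside -1 to 1 is refused whole. A call with a gripper value outside its range is refused whole. The fingers move at their own pace and stop on an object; the grip force is fixed at half the most. Time passes only in rows, so rows that repeat a pose let the fingers close. It gives the time, the measured TCP pose, the force, the opening and the grip force at its end, in the units of the state.
- bot.get_obs(): the state, without advancing time (a new reading comes with each control period).
- bot.camera(name): name is "side" or "top"; returns the picture (420x560x3 uint8, red, green, blue); there is no depth.
- bot.camera_info(name): a dict with "vertical_fov" (degrees; the focal length in pixels is half the picture's height over the tangent of half this angle, whatever the lens; pixels are square), "cx", "cy" (the principal point, pixels), "pose" (4x4, takes a point from camera to world coordinates). Camera axes: x right, y up, looking along -z (the intrinsics and any distortion apply to the point x, -y, -z); pixel columns grow to the right and rows downward; lengths in m; the calibration is good to about 2 mm. A picture is of the moment at which its call begins. camera_info takes no time and is no camera call.
- bot.job_done(): hands the job in; it is judged then, once.
The state is a dict: "clock": time; "joint_pos": joint angles; "joint_vel": joint speeds; "tau": joint torques, N m; "eef_pos": TCP position; "tool_rot": TCP orientation; "ft_force": force on the tool from outside, world axes, zero at the start; "ft_torque": the same for the moment, N m; "grip_width": finger opening in m; "grasp_force": force on a finger pad.
Only numpy, scipy, OpenCV 4.12 (cv2) and the standard library are available. Lean on these libraries where they do the work, as an engineer would, in place of code of your own. Each camera call takes 0.05 s, during which the arm holds its last target. There are 200 camera calls.

## Working session

There is one attempt and no reset: what is moved stays moved. The work goes in short steps, Python scripts to look and compute and a tool call to move; the robot and the scene stay as the last step left them, time stands still between calls to the robot, and variables do not carry over. Pictures are saved under pics/ and viewed, at most 12 in all, crops included, and the job is handed in when it is done.

Besides the shell and the picture viewer there is one more tool, called after "Call:" by a JSON object that holds its "api" and its "payload". step_arm: Moves the arm, as the interface text tells. Scaled input: -1 to 1 covers 0.5 m each way for a shift and pi/4 rad each way for a turn. Its arguments: {"type":"object","properties":{"targets":{"type":"string"}},"required":["targets"]}

```bash
mkdir -p pics
python3 - <<'E'
from workcell import bot
import cv2
for n in("top","side"):
    i=bot.camera_info(n);print(n,{k:(v.tolist() if hasattr(v,'tolist') else v) for k,v in i.items()})
    cv2.imwrite(f"pics/{n}0.png",bot.camera(n)[:,:,::-1])
o=bot.get_obs();print(o['eef_pos'],o['tool_rot'],o['clock'])
E
```

```text
top {'vertical_fov': 57.66935913837839, 'cx': 285.765031089442, 'cy': 210.84310238813862, 'pose': [[0.004592197260741644, 0.9926662485705042, -0.12079996139602121, 0.5070745830075272], [-0.9999789304265536, 0.005112770219060939, 0.003999785450840918, 0.08524875611102407], [0.0045880744636624185, 0.12077904838857138, 0.9926688123654672, 0.991613970279948], [0.0, 0.0, 0.0, 1.0]]}
side {'vertical_fov': 47.77256812762928, 'cx': 280.8376895534312, 'cy': 208.9878470246881, 'pose': [[-0.8546085296454654, 0.22886624320962612, -0.4661164058219019, -0.05555701885938829], [-0.5192345688615725, -0.38753061252364174, 0.7617187715004717, 1.1408573566711038], [-0.006302662639915468, 0.8929951103316094, 0.4500222320813541, 0.7147110802323743], [0.0, 0.0, 0.0, 1.0]]}
[ 0.15651408 -0.47428394  0.23049643] [ 9.87324098e-01  1.58714286e-01 -1.74916759e-04 -9.33107367e-04] 0.1
```

View pics/top0.png

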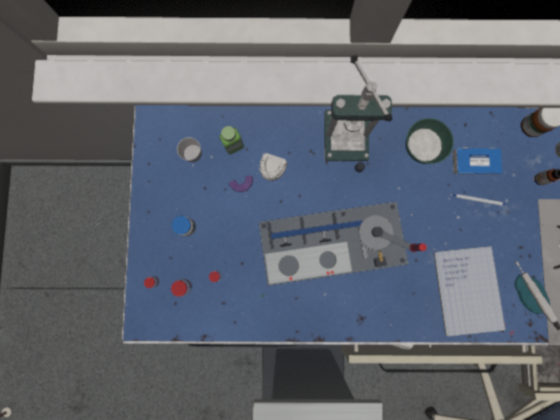

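View pics/side0.png

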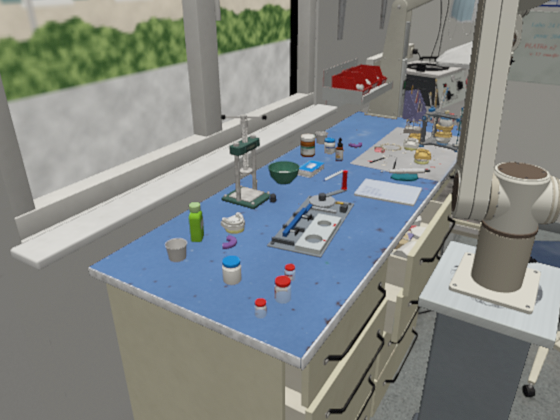

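The top view shows the blue cap at (182,226) and three red caps at (151,282), (180,288) and (215,277), the middle one the largest. Pockets are near (289,265) and (328,260), and the red handle near (418,247). Next I'll measure these.

```bash
cat > h.py <<'E'
import numpy as np,cv2
from workcell import bot
def K(n):
    i=bot.camera_info(n);f=210/np.tan(np.radians(i['vertical_fov'])/2);return f,i['cx'],i['cy'],np.array(i['pose'])
def ray(n,u,v,z):
    f,cx,cy,T=K(n);d=T[:3,:3]@np.array([(u-cx)/f,-(v-cy)/f,-1]);o=T[:3,3];return o+d*(z-o[2])/d[2]
def proj(n,p):
    f,cx,cy,T=K(n);c=T[:3,:3].T@(np.asarray(p)-T[:3,3]);return np.array([cx-f*c[0]/c[2],cy+f*c[1]/c[2]])
def blobs(im,col,amin=12):
    h=cv2.cvtColor(im,cv2.COLOR_RGB2HSV)
    H,S,V=[h[...,k].astype(int) for k in range(3)]
    m=((H<8)|(H>172))&(S>150)&(V>80) if col=='red' else (abs(H-104)<8)&(S>190)&(V>120)
    n,l,s,c=cv2.connectedComponentsWithStats(m.astype(np.uint8))
    return [(np.round(c[k],1).tolist(),s[k].tolist()) for k in range(1,n) if s[k,4]>=amin]
E
python3 - <<'E'
from h import *
for n in('top','side'):
    im=cv2.imread(f'pics/{n}0.png')[:,:,::-1]
    for c in('red','blue'):
        for b in blobs(im,c):print(n,c,b)
im=cv2.imread('pics/top0.png')
cv2.imwrite('pics/c1.png',cv2.resize(im[195:295,250:440],None,fx=4.2,fy=4.2,interpolation=cv2.INTER_CUBIC))
im=cv2.imread('pics/side0.png')
cv2.imwrite('pics/c2.png',cv2.resize(im[165:325,215:375],None,fx=3.75,fy=3.75,interpolation=cv2.INTER_CUBIC))
E
```

```text
top red ([421.9, 246.7], [419, 244, 7, 6, 35])
top red ([213.9, 276.2], [210, 272, 9, 9, 59])
top red ([149.1, 282.2], [145, 278, 9, 9, 65])
top red ([178.6, 288.0], [172, 281, 14, 15, 162])
side red ([357.9, 77.2], [332, 65, 54, 27, 900])
side red ([344.3, 179.8], [342, 171, 5, 19, 69])
side red ([289.5, 267.0], [285, 264, 10, 7, 53])
side red ([282.3, 281.0], [275, 276, 15, 11, 138])
side red ([260.1, 302.2], [255, 299, 11, 8, 68])
side blue ([330.4, 139.8], [327, 138, 7, 4, 20])
side blue ([311.7, 166.1], [300, 161, 23, 10, 57])
side blue ([230.7, 261.1], [223, 256, 17, 11, 149])
```

View pics/c1.png

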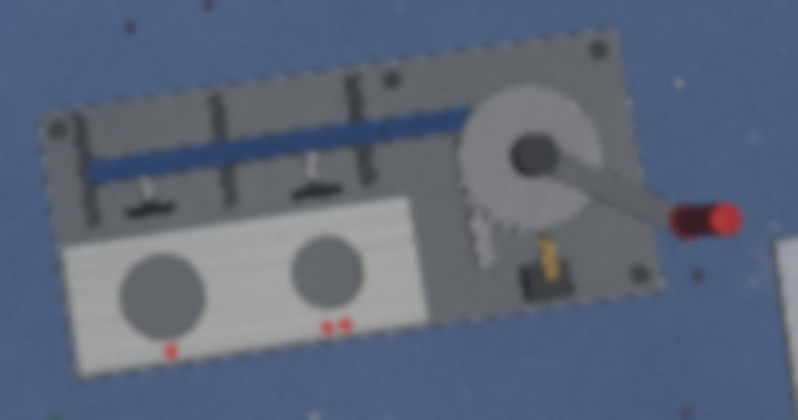

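View pics/c2.png

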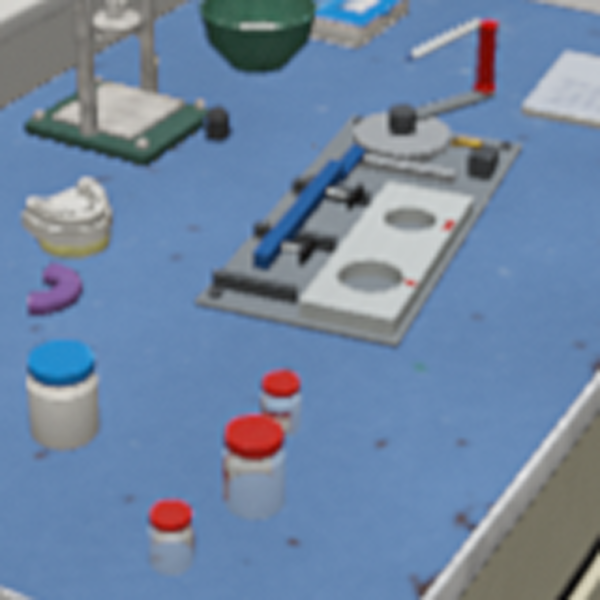

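The crops show pocket 1 at top pixel (288.6,265.7), pocket 2 at (327.9,259.8) and the handle top at (422,247). In the side crop the pockets are at (313.9,238.6) and (324.3,222.9).

Run:
```python
from h import *
for nm,t,s,z in [('p1',(288.3,265.5),(313.7,238.4),.022),('p2',(327.6,259.5),(324.1,222.7),.022),
 ('blue',None,(230.7,261.1),.058),('blueT',(181.5,226),None,.062),('red',(178.6,288),(282.3,281),.057),('redS1',(213.9,276.2),(289.5,267),.04),('redS2',(149.1,282.2),(260.1,302.2),.04),('handle',(422,246.8),(344.3,171.5),.116),('hub',(377.1,231.6),None,.05)]:
    print(nm,*[np.round(ray(n,*p,z)[:2],4) for n,p in(('top',t),('side',s)) if p])
im=cv2.imread('pics/top0.png')[:,:,::-1]
h=cv2.cvtColor(im,cv2.COLOR_RGB2HSV);print(h[226,174:196].tolist())
# block & slab corners
for p,z in [((42,115),.006),((615,30),.006),((662,290),.006),((62,245),.022),((80,375),.022),((408,197),.022),((428,320),.022)]:
    print(np.round(ray('top',250+p[0]/4.2-.4,195+p[1]/4.2-.4,z),4))
```

```text
p1 [0.4865 0.0743] [0.4822 0.0814]
p2 [ 0.502  -0.0248] [ 0.4992 -0.0193]
blue [0.5818 0.3441]
blueT [0.5816 0.3358]
red [0.4325 0.3385] [0.4259 0.3497]
redS1 [0.46   0.2574] [0.4541 0.2678]
redS2 [0.4448 0.4159] [0.4392 0.4256]
handle [ 0.5323 -0.2306] [ 0.5267 -0.2161]
hub [ 0.5711 -0.1447]
[[106, 171, 152], [106, 171, 152], [106, 172, 151], [106, 171, 152], [106, 171, 151], [106, 171, 151], [106, 169, 152], [106, 171, 152], [106, 166, 154], [106, 168, 153], [106, 168, 152], [106, 166, 152], [106, 169, 152], [106, 169, 152], [106, 171, 152], [106, 166, 140], [108, 106, 115], [115, 14, 107], [135, 6, 91], [113, 30, 69], [109, 57, 63], [110, 74, 79]]
[0.5976 0.149  0.006 ]
[ 0.6525 -0.2068  0.006 ]
[ 0.4923 -0.2307  0.006 ]
[0.5177 0.1349 0.022 ]
[0.4408 0.1233 0.022 ]
[ 0.5475 -0.0738  0.022 ]
[ 0.4741 -0.0847  0.022 ]
```

Run:
```python
from h import *
im=cv2.imread('pics/top0.png')[:,:,::-1]
h=cv2.cvtColor(im,cv2.COLOR_RGB2HSV);s=h[210:242,165:200].astype(int)
m=(s[...,1]>150)&(s[...,2]>135)&(s[...,0]<112)
n,l,st,c=cv2.connectedComponentsWithStats(m.astype(np.uint8));k=1+st[1:,4].argmax()
u,v=c[k]+[165,210];print(u,v,st[k],ray('top',u,v,.06))
```

```text
180.28215767634856 224.62240663900414 [  7   6  18  18 241] [0.58515605 0.33940308 0.06      ]
```

Call:
{"api": "step_arm", "payload": {"targets": "0.6 0.08 0.08 0 0 0 0;0.6 0.14 0.15 0 0 0 -0.1;0.6 0.2 0.22 0 0 0 -0.209;0.6 0.25 0.3 0 0 0 -0.209;0.6 0.3 0.37 0 0 0 -0.209;0.6 0.35 0.44 0 0 0 -0.209;0.6 0.4 0.52 0 0 0 -0.209;0.6 0.45 0.6 0 0 0 -0.209;0.6 0.5 0.68 0 0 0 -0.209;0.6 0.54 0.76 0 0 0 -0.209"}}

```text
clock: 0.93
eef_pos: [0.4021, -0.1374, 0.2311]
tool_rot: [0.997, 0.077, -0.0, 0.0]
ft_force: [0.8, -0.5, -0.4]
grip_width: 0.0681
grasp_force: 0.0
```

Call:
{"api": "step_arm", "payload": {"targets": "0.6 0.03 0.08 0 0 0 0;0.6 0.06 0.16 0 0 0 0;0.6 0.09 0.24 0 0 0 0;0.6 0.12 0.32 0 0 0 0;0.6 0.15 0.4 -0.03 0 0 0;0.6 0.18 0.48 -0.06 0 0 0;0.6 0.21 0.56 -0.09 0 0 0;0.6 0.24 0.64 -0.12 0 0 0;0.6 0.27 0.72 -0.14 0 0 0;0.6 0.3 0.8 -0.16 0 0 0"}}

```text
clock: 1.77
eef_pos: [0.5447, 0.1258, 0.1662]
tool_rot: [0.994, 0.106, -0.003, -0.014]
ft_force: [-0.5, 0.0, -0.2]
grip_width: 0.0682
grasp_force: 0.0
```

Call:
{"api": "step_arm", "payload": {"targets": "0.6 0 0 0 0 0 0;0.6 0 0 0 0 0 0;0.6 0 0 0 0 0 0"}}

```text
clock: 2.02
eef_pos: [0.5442, 0.1244, 0.1677]
tool_rot: [0.994, 0.105, -0.003, -0.014]
ft_force: [-0.1, 0.4, 1.1]
grip_width: 0.0684
grasp_force: 0.0
```

```bash
cat >> h.py <<'E'
from scipy.spatial.transform import Rotation as R
def go(p,yaw=8.8):
    o=bot.get_obs();a=np.radians(yaw)/2
    r=(R.from_quat([np.cos(a),np.sin(a),0,0])*R.from_quat(o['tool_rot']).inv()).as_rotvec()/(np.pi/4)
    print('pos',np.round(o['eef_pos'],4),'shift',np.round((np.array(p)-o['eef_pos'])/.5,4),'turn',np.round(r,3),'clk',o['clock'],'w',o['grip_width'],'ft',np.round(o['ft_force'],1))
E
python3 -c "
from h import *
go([.584,.338,.13])"
```

```text
pos [0.5442 0.1244 0.1677] shift [ 0.0797  0.4272 -0.0753] turn [-0.035 -0.009 -0.072] clk 2.0167 w 0.06840971348484104 ft [-0.1  0.4  1.1]
```

Call:
{"api": "step_arm", "payload": {"targets": "0.6 0.01 0.05 -0.01 -0.03 -0.01 -0.07;0.6 0.02 0.11 -0.02 -0.03 -0.01 -0.07;0.6 0.03 0.17 -0.03 -0.03 -0.01 -0.07;0.6 0.04 0.23 -0.04 -0.03 -0.01 -0.07;0.6 0.05 0.28 -0.05 -0.03 -0.01 -0.07;0.6 0.06 0.33 -0.06 -0.03 -0.01 -0.07;0.6 0.07 0.38 -0.07 -0.03 -0.01 -0.07;0.6 0.08 0.427 -0.075 -0.035 -0.01 -0.07;0.6 0.08 0.427 -0.075 -0.035 -0.01 -0.07;0.6 0.08 0.427 -0.075 -0.035 -0.01 -0.07"}}

```text
clock: 2.85
eef_pos: [0.6126, 0.152, 0.1359]
tool_rot: [0.993, 0.114, -0.002, -0.016]
ft_force: [-0.7, -0.1, -0.9]
grip_width: 0.0683
grasp_force: 0.0
```

```bash
python3 -c "
from h import *
go([.584,.338,.02])
for n in('top','side'): cv2.imwrite(f'pics/{n}1.png',bot.camera(n)[:,:,::-1])
a=cv2.imread('pics/top1.png')[195:315,130:250];b=cv2.imread('pics/side1.png')[185:305,190:310]
cv2.imwrite('pics/c3.png',cv2.resize(np.hstack([a,b]),None,fx=3.3,fy=3.3,interpolation=cv2.INTER_CUBIC))"
```

```text
pos [0.6126 0.152  0.1359] shift [-0.0571  0.3721 -0.2318] turn [-0.041 -0.007 -0.095] clk 2.85 w 0.06828889304420965 ft [-0.7 -0.1 -0.9]
```

View pics/c3.png

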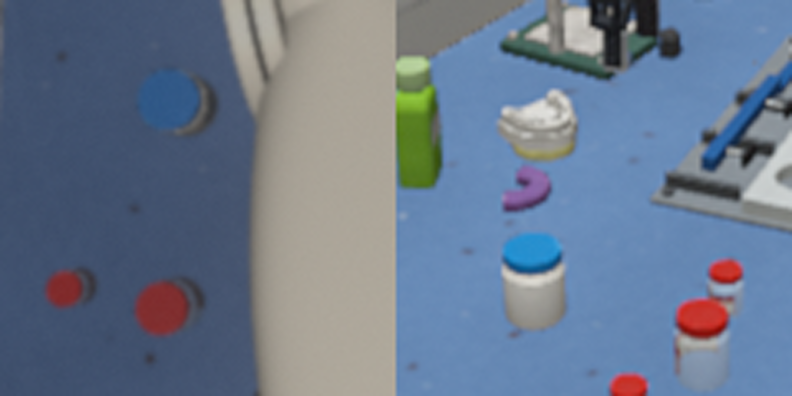

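The picture shows the jars undisturbed, but the arm is still at y≈0.15, so something is limiting it. I'll check the joints.

```bash
python3 -c "
from h import *
o=bot.get_obs()
for k in('joint_pos','joint_vel','tau'): print(np.round(o[k],3))"
```

```text
[0.227 0.551 0.218 1.237 0.033 3.141]
[-0.001 -0.017 -0.017  0.008 -0.001 -0.   ]
[ 4.8000e-02 -5.0612e+01  2.4915e+01 -1.0900e-01  1.1100e-01 -0.0000e+00]
```

Call:
{"api": "step_arm", "payload": {"targets": "0.6 0 0 0 0 0 0.14;0.6 0 0 0 0 0 0.28;0.6 0 0.02 0 0 0 0.42;0.6 -0.01 0.05 0 0 0 0.56;0.6 -0.01 0.08 0 0 0 0.7;0.6 -0.02 0.11 0 0 0 0.84;0.6 -0.02 0.14 0 0 0 0.98"}}

```text
clock: 3.53
eef_pos: [0.6012, 0.2221, 0.1369]
tool_rot: [0.877, 0.481, -0.008, -0.015]
ft_force: [-0.4, -0.4, -0.4]
grip_width: 0.0682
grasp_force: 0.0
```

Call:
{"api": "step_arm", "payload": {"targets": "0.6 -0.01 0.03 0 0 0 0.14;0.6 -0.01 0.06 0 0 0 0.28;0.6 -0.02 0.09 0 0 0 0.42;0.6 -0.02 0.12 0 0 0 0.56;0.6 -0.03 0.15 0 0 0 0.7;0.6 -0.03 0.18 0 0 0 0.84;0.6 -0.03 0.2 0 0 0 0.98"}}

```text
clock: 4.12
eef_pos: [0.5864, 0.3231, 0.1368]
tool_rot: [0.632, 0.775, -0.012, -0.011]
ft_force: [-0.8, 0.0, -0.4]
grip_width: 0.0683
grasp_force: 0.0
```

Call:
{"api": "step_arm", "payload": {"targets": "0.6 0 0 0 0 0 0.14;0.6 0 0 0 0 0 0.28;0.6 0 0 0 0 0 0.42;0.6 0 0 0 0 0 0.56;0.6 0 0 0 0 0 0.7;0.6 0 0 0 0 0 0.84;0.6 0 0 0 0 0 0.98"}}

```text
clock: 4.7
eef_pos: [0.5868, 0.3216, 0.1367]
tool_rot: [0.295, 0.955, -0.016, -0.005]
ft_force: [0.2, -0.1, -0.1]
grip_width: 0.0682
grasp_force: 0.0
```

```bash
python3 -c "
from h import *
go([.584,.338,.1],188.8);print(bot.get_obs()['joint_pos'])"
```

```text
pos [0.5868 0.3216 0.1367] shift [-0.0056  0.0328 -0.0735] turn [ 0.042 -0.01   0.958] clk 4.7 w 0.06822471034635096 ft [ 0.2 -0.1 -0.1]
[ 0.50772337  0.65453322  0.40046151  1.34641784 -0.0140182   1.10681086]
```

Call:
{"api": "step_arm", "payload": {"targets": "0.6 0 0.005 0 0.006 0 0.14;0.6 0 0.01 0 0.012 0 0.28;0.6 0 0.02 -0.01 0.018 0 0.42;0.6 -0.006 0.033 -0.02 0.024 0 0.56;0.6 -0.006 0.033 -0.04 0.03 -0.01 0.7;0.6 -0.006 0.033 -0.06 0.036 -0.01 0.84;0.6 -0.006 0.033 -0.07 0.042 -0.01 0.96;0.6 -0.006 0.033 -0.08 0.042 -0.01 0.96"}}

```text
clock: 5.37
eef_pos: [0.5835, 0.3379, 0.0961]
tool_rot: [-0.075, 0.997, -0.0, -0.001]
ft_force: [0.3, -0.3, 0.1]
grip_width: 0.0683
grasp_force: 0.0
```

```bash
python3 -c "
from h import *
go([.584,.338,.018],188.8)"
```

```text
pos [0.5835 0.3379 0.0961] shift [ 0.001   0.0003 -0.1562] turn [ 0.    -0.002  0.003] clk 5.3667 w 0.06828509112074162 ft [ 0.3 -0.3  0.1]
```

Call:
{"api": "step_arm", "payload": {"targets": "0.6 0 0 -0.04 0 0 0;0.6 0 0 -0.08 0 0 0;0.6 0 0 -0.12 0 0 0;0.6 0 0 -0.156 0 0 0;0.6 0 0 -0.156 0 0 0;-0.2 0 0 -0.156 0 0 0;-0.2 0 0 -0.156 0 0 0;-0.2 0 0 -0.156 0 0 0;-0.2 0 0 -0.156 0 0 0;-0.2 0 0 -0.156 0 0 0"}}

```text
clock: 6.2
eef_pos: [0.5848, 0.3388, 0.0199]
tool_rot: [-0.075, 0.997, 0.001, 0.001]
ft_force: [-0.5, -0.0, 1.4]
grip_width: 0.0455
grasp_force: 61.7
```

Call:
{"api": "step_arm", "payload": {"targets": "-0.2 0 0 0 0 0 0;-0.2 0 0 0 0 0 0;-0.2 0 0 0.03 0 0 0;-0.2 0 0 0.08 0 0 0;-0.2 0 0 0.12 0 0 0;-0.2 0 0 0.12 0 0 0"}}

```text
clock: 6.7
eef_pos: [0.5864, 0.3397, 0.0833]
tool_rot: [-0.075, 0.997, 0.002, 0.003]
ft_force: [0.5, 0.6, -0.8]
grip_width: 0.0461
grasp_force: 61.7
```

```bash
python3 -c "
from h import *
go([.4865,.0743,.1],188.8)"
```

```text
pos [0.5864 0.3397 0.0833] shift [-0.1999 -0.5309  0.0335] turn [-0.005  0.008  0.005] clk 6.7 w 0.04607761934753473 ft [ 0.5  0.6 -0.8]
```

Call:
{"api": "step_arm", "payload": {"targets": "-0.2 -0.02 -0.05 0.02 0 0 0;-0.2 -0.04 -0.1 0.03 0 0 0;-0.2 -0.06 -0.16 0.03 0 0 0;-0.2 -0.08 -0.22 0.03 0 0 0;-0.2 -0.11 -0.28 0.03 0 0 0;-0.2 -0.13 -0.34 0.03 0 0 0;-0.2 -0.15 -0.4 0.03 0 0 0;-0.2 -0.18 -0.46 0.03 0 0 0;-0.2 -0.2 -0.51 0.03 0 0 0;-0.2 -0.2 -0.53 0.03 -0.005 0.008 0.005"}}

```text
clock: 7.53
eef_pos: [0.4798, 0.07, 0.0921]
tool_rot: [-0.075, 0.997, -0.002, -0.006]
ft_force: [-0.3, 0.0, -1.7]
grip_width: 0.0456
grasp_force: 61.8
```

Call:
{"api": "step_arm", "payload": {"targets": "-0.2 0 0 -0.04 0 0 0;-0.2 0 0 -0.05 0 0 0;-0.2 0 0 -0.05 0 0 0"}}

```text
clock: 7.78
eef_pos: [0.4821, 0.0731, 0.0664]
tool_rot: [-0.077, 0.997, -0.002, -0.006]
ft_force: [-0.5, -0.2, -1.6]
grip_width: 0.0457
grasp_force: 61.8
```

```bash
python3 -c "
from h import *
go([.4865,.0743,.05],188.8)
for n in('top','side'): cv2.imwrite(f'pics/{n}2.png',bot.camera(n)[:,:,::-1])
a=cv2.imread('pics/top2.png')[215:305,240:360];b=cv2.imread('pics/side2.png')[180:270,260:380]
cv2.imwrite('pics/c4.png',cv2.resize(np.vstack([a,b]),None,fx=3.3,fy=3.3,interpolation=cv2.INTER_CUBIC))"
```

```text
pos [0.4821 0.0731 0.0664] shift [ 0.0087  0.0025 -0.0328] turn [ 0.005 -0.015 -0.   ] clk 7.7833 w 0.04569250071827779 ft [-0.5 -0.2 -1.6]
```

View pics/c4.png

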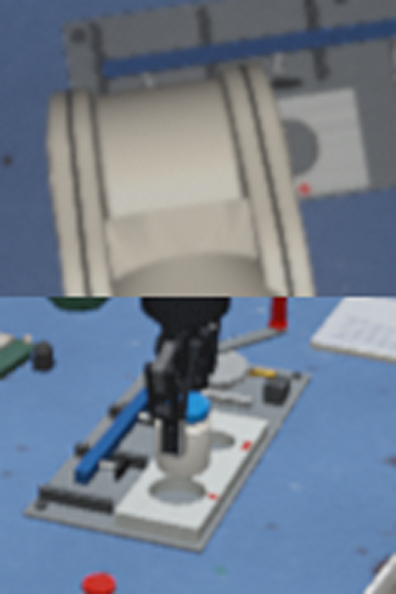

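The side view shows the jar about 2 px right of pocket 1's centre, which agrees with the remaining shift computed from the top view. The arm hides the top view.

Call:
{"api": "step_arm", "payload": {"targets": "-0.2 0.009 0.003 0 0.005 -0.015 0;-0.2 0.009 0.003 -0.01 0.005 -0.015 0;-0.2 0.009 0.003 -0.035 0.005 -0.015 0;-0.2 0.009 0.003 -0.035 0.005 -0.015 0;-0.2 0.009 0.003 -0.035 0.005 -0.015 0"}}

```text
clock: 8.3
eef_pos: [0.4879, 0.075, 0.0506]
tool_rot: [-0.077, 0.997, -0.0, 0.002]
ft_force: [0.8, 0.3, -1.8]
grip_width: 0.0457
grasp_force: 61.8
```

```bash
python3 -c "
from h import *
go([.4865,.0743,.05],188.8)
im=bot.camera('side');cv2.imwrite('pics/side3.png',im[:,:,::-1])
b=cv2.imread('pics/side3.png')[195:265,270:360]
cv2.imwrite('pics/c5.png',cv2.resize(b,None,fx=8,fy=8,interpolation=cv2.INTER_CUBIC))
# predicted outlines
t=np.linspace(0,2*np.pi,200)
def ext(c,r,z):
    P=np.array([proj('side',[c[0]+r*np.cos(a),c[1]+r*np.sin(a),z]) for a in t]);return [(P.min(0)-[270,195]+.5)*8,(P.max(0)-[270,195]+.5)*8]
print('hole',ext((.4865,.0743),.026,.022),'foot@.03',ext((.4865,.0743),.024,.03))
"
```

```text
pos [0.4879 0.075  0.0506] shift [-0.0027 -0.0014 -0.0011] turn [ 0.     0.004 -0.001] clk 8.3 w 0.04570954163818006 ft [ 0.8  0.3 -1.8]
hole [array([280.49994324, 304.23394397]), array([424.09034737, 376.28231083])] foot@.03 [array([286.3854792 , 287.97728125]), array([419.27514644, 354.05727954])]
```

View pics/c5.png

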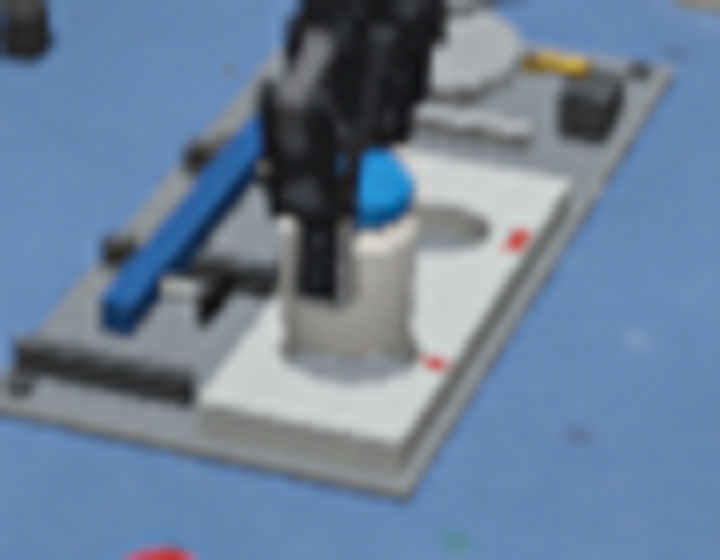

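The jar spans columns 283–417 and the pocket about 279–418, so they are concentric to within about 1 mm. I'll lower it now.

Call:
{"api": "step_arm", "payload": {"targets": "-0.2 0 0 -0.008 0 0 0;-0.2 0 0 -0.016 0 0 0;-0.2 0 0 -0.022 0 0 0;-0.2 0 0 -0.022 0 0 0"}}

```text
clock: 8.68
eef_pos: [0.4879, 0.0747, 0.0393]
tool_rot: [-0.077, 0.997, -0.0, 0.002]
ft_force: [0.5, -0.2, -0.6]
grip_width: 0.0461
grasp_force: 61.9
```

Call:
{"api": "step_arm", "payload": {"targets": "-0.2 0 0 -0.008 0 0 0;-0.2 0 0 -0.014 0 0 0;-0.2 0 0 -0.014 0 0 0"}}

```text
clock: 8.93
eef_pos: [0.4879, 0.0747, 0.0322]
tool_rot: [-0.077, 0.997, -0.0, 0.002]
ft_force: [-0.7, -0.4, -1.9]
grip_width: 0.046
grasp_force: 61.9
```

It's inside the pocket. I'll go down to the floor.

Call:
{"api": "step_arm", "payload": {"targets": "-0.2 0 0 -0.006 0 0 0;-0.2 0 0 -0.011 0 0 0;-0.2 0 0 -0.011 0 0 0;-0.2 0 0 -0.011 0 0 0"}}

```text
clock: 9.27
eef_pos: [0.4883, 0.0748, 0.0272]
tool_rot: [-0.077, 0.997, -0.0, 0.002]
ft_force: [0.8, -0.6, -1.6]
grip_width: 0.0458
grasp_force: 61.9
```

Call:
{"api": "step_arm", "payload": {"targets": "-0.2 0 0 -0.003 0 0 0;-0.2 0 0 -0.004 0 0 0;-0.2 0 0 -0.004 0 0 0;0.2 0 0 -0.004 0 0 0;0.5 0 0 -0.002 0 0 0;0.5 0 0 0 0 0 0;0.5 0 0 0.02 0 0 0;0.5 0 0 0.08 0 0 0;0.5 0 0 0.14 0 0 0;0.5 0 0 0.18 0 0 0"}}

```text
clock: 10.1
eef_pos: [0.4895, 0.0749, 0.1206]
tool_rot: [-0.077, 0.997, 0.0, 0.004]
ft_force: [0.1, -0.1, 0.8]
grip_width: 0.0639
grasp_force: 0.0
```

```bash
python3 -c "
from h import *
go([.4325,.3385,.1],188.8)"
```

```text
pos [0.4895 0.0749 0.1206] shift [-0.1139  0.5272 -0.0412] turn [-0.001  0.01  -0.   ] clk 10.1 w 0.06393537324951098 ft [ 0.1 -0.1  0.8]
```

Call:
{"api": "step_arm", "payload": {"targets": "0.4 -0.01 0.05 0 0 0 0;0.4 -0.02 0.11 0 0 0 0;0.4 -0.04 0.17 0 0 0 0;0.4 -0.05 0.23 0 0 0 0;0.4 -0.06 0.29 0 0 0 0;0.4 -0.08 0.35 0 0 0 0;0.4 -0.09 0.41 0 0 0 0;0.4 -0.1 0.47 0 0.01 0 0;0.4 -0.114 0.527 -0.02 0 0.01 0;0.4 -0.114 0.527 -0.04 0 0.01 0"}}

```text
clock: 10.93
eef_pos: [0.4315, 0.344, 0.0989]
tool_rot: [-0.08, 0.997, 0.003, 0.0]
ft_force: [-0.4, 0.2, 0.1]
grip_width: 0.0596
grasp_force: 0.0
```

Call:
{"api": "step_arm", "payload": {"targets": "0.4 0 0 0 0 0 0;0.4 0 0 0 0 0 0"}}

```text
clock: 11.1
eef_pos: [0.4307, 0.3375, 0.097]
tool_rot: [-0.077, 0.997, -0.001, -0.002]
ft_force: [-0.1, 0.2, -0.3]
grip_width: 0.0595
grasp_force: 0.0
```

```bash
python3 -c "
from h import *
go([.4325,.3385,.014],188.8)
im=bot.camera('side');t=bot.camera('top');print([b for b in blobs(im,'red')]);print(blobs(t,'red'))
a=t[235:295,255:355,::-1];b=im[195:265,270:360,::-1]
cv2.imwrite('pics/c6.png',np.hstack([cv2.resize(a,(400,240),interpolation=2),cv2.resize(b,(360,240),interpolation=2)]))
"
```

```text
pos [0.4307 0.3375 0.097 ] shift [ 0.0036  0.002  -0.1661] turn [ 0.002 -0.006 -0.001] clk 11.1 w 0.05945483705053041 ft [-0.1  0.2 -0.3]
[([365.7, 79.8], [337, 67, 49, 25, 439]), ([344.3, 179.8], [342, 171, 5, 19, 69]), ([289.4, 267.1], [285, 264, 10, 7, 50]), ([282.3, 281.0], [275, 276, 15, 11, 138]), ([260.1, 302.2], [255, 299, 11, 8, 67])]
[([421.8, 246.8], [419, 244, 7, 6, 36]), ([213.9, 276.4], [210, 273, 9, 8, 58])]
```

View pics/c6.png

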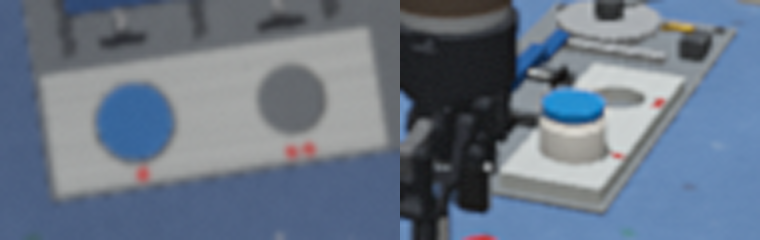

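Blue is seated in pocket 1, concentric in both views. Now I'll grip the red jar.

Call:
{"api": "step_arm", "payload": {"targets": "0.4 0.004 0.002 -0.04 0 -0.006 0;0.4 0.004 0.002 -0.08 0 -0.006 0;0.4 0.004 0.002 -0.12 0 -0.006 0;0.4 0.004 0.002 -0.15 0 -0.006 0;0.4 0.004 0.002 -0.162 0 -0.006 0;0.4 0.004 0.002 -0.162 0 -0.006 0;-0.4 0.004 0.002 -0.162 0 -0.006 0;-0.4 0.004 0.002 -0.162 0 -0.006 0;-0.4 0.004 0.002 -0.162 0 -0.006 0;-0.4 0.004 0.002 -0.162 0 -0.006 0"}}

```text
clock: 12.03
eef_pos: [0.4347, 0.3399, 0.0181]
tool_rot: [-0.077, 0.997, 0.001, 0.002]
ft_force: [0.5, -0.4, 6.0]
grip_width: 0.0377
grasp_force: 61.0
```

Call:
{"api": "step_arm", "payload": {"targets": "-0.4 0 0 0 0 0 0;-0.4 0 0 0 0 0 0;-0.4 0 0 0.03 0 0 0;-0.4 0 0 0.1 0 0 0;-0.4 0 0 0.16 0 0 0;-0.4 0 0 0.16 0 0 0"}}

```text
clock: 12.53
eef_pos: [0.4367, 0.3421, 0.1028]
tool_rot: [-0.077, 0.997, 0.003, 0.005]
ft_force: [1.3, 1.3, -0.4]
grip_width: 0.0382
grasp_force: 60.6
```

```bash
python3 -c "
from h import *
go([.5035,-.0243,.1],188.8)"
```

```text
pos [0.4367 0.3421 0.1028] shift [ 0.1336 -0.7327 -0.0056] turn [-0.009  0.013 -0.001] clk 12.5333 w 0.03815476615377484 ft [ 1.3  1.3 -0.4]
```

Call:
{"api": "step_arm", "payload": {"targets": "-0.4 0.01 -0.04 0.03 0 0 0;-0.4 0.02 -0.1 0.05 0 0 0;-0.4 0.03 -0.16 0.05 0 0 0;-0.4 0.04 -0.22 0.05 0 0 0;-0.4 0.05 -0.28 0.05 0 0 0;-0.4 0.06 -0.34 0.05 0 0 0;-0.4 0.08 -0.41 0.05 0 0 0;-0.4 0.09 -0.48 0.05 0 0 0;-0.4 0.1 -0.55 0.05 0 0 0;-0.4 0.115 -0.62 0.05 -0.009 0.013 0"}}

```text
clock: 13.37
eef_pos: [0.4897, 0.0276, 0.1209]
tool_rot: [-0.077, 0.997, -0.003, -0.005]
ft_force: [0.1, 0.4, -1.3]
grip_width: 0.0377
grasp_force: 60.7
```

Call:
{"api": "step_arm", "payload": {"targets": "-0.4 0.01 -0.06 0 0 0 0;-0.4 0.018 -0.113 -0.01 0 0 0;-0.4 0.018 -0.113 -0.06 0 0 0;-0.4 0.018 -0.113 -0.1 0 0 0;-0.4 0.018 -0.113 -0.1 0 0 0"}}

```text
clock: 13.78
eef_pos: [0.4961, -0.0277, 0.0673]
tool_rot: [-0.076, 0.997, -0.002, -0.009]
ft_force: [-0.8, -0.4, -2.1]
grip_width: 0.0378
grasp_force: 60.7
```

```bash
python3 -c "
from h import *
go([.5035,-.0243,.049],188.8)"
```

```text
pos [ 0.4961 -0.0277  0.0673] shift [ 0.0147  0.0069 -0.0366] turn [ 0.008 -0.022  0.002] clk 13.7833 w 0.037795082826836975 ft [-0.8 -0.4 -2.1]
```

Call:
{"api": "step_arm", "payload": {"targets": "-0.4 0.015 0.007 0 0.008 -0.022 0;-0.4 0.015 0.007 -0.01 0.008 -0.022 0;-0.4 0.015 0.007 -0.036 0.008 -0.022 0;-0.4 0.015 0.007 -0.036 0.008 -0.022 0;-0.4 0.015 0.007 -0.036 0.008 -0.022 0"}}

```text
clock: 14.2
eef_pos: [0.5076, -0.0232, 0.0539]
tool_rot: [-0.077, 0.997, -0.001, 0.005]
ft_force: [-0.9, -0.7, -1.2]
grip_width: 0.0372
grasp_force: 60.8
```

```bash
python3 -c "
from h import *
go([.5035,-.0243,.04],188.8)
im=bot.camera('side');b=im[185:245,285:365,::-1]
cv2.imwrite('pics/c7.png',cv2.resize(b,None,fx=9,fy=9,interpolation=2))
"
```

```text
pos [ 0.5076 -0.0232  0.0539] shift [-0.0082 -0.0022 -0.0279] turn [ 0.001  0.012 -0.001] clk 14.2 w 0.03722892711626614 ft [-0.9 -0.7 -1.2]
```

View pics/c7.png

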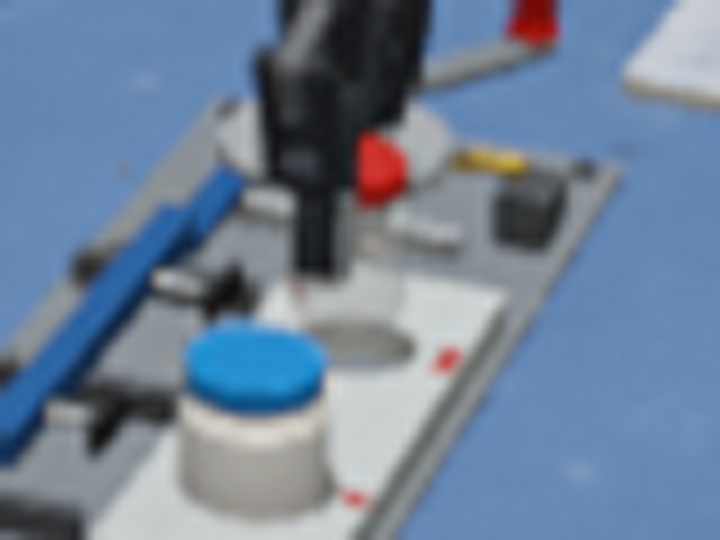

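The red jar sits about 1 px left of pocket 2, which matches the computed correction. I'll apply it and lower the jar.

Call:
{"api": "step_arm", "payload": {"targets": "-0.4 -0.007 -0.002 0 0 0.012 0;-0.4 -0.007 -0.002 -0.014 0 0.012 0;-0.4 -0.007 -0.002 -0.022 0 0.012 0;-0.4 -0.007 -0.002 -0.022 0 0.012 0;-0.4 -0.007 -0.002 -0.022 0 0.012 0"}}

```text
clock: 14.67
eef_pos: [0.5035, -0.0247, 0.042]
tool_rot: [-0.077, 0.997, -0.0, -0.001]
ft_force: [-0.1, -0.6, -0.6]
grip_width: 0.0377
grasp_force: 60.8
```

```bash
python3 -c "
from h import *
go([.5038,-.0243,.036],188.8)
"
```

```text
pos [ 0.5035 -0.0247  0.042 ] shift [ 0.0007  0.0009 -0.012 ] turn [ 0.001 -0.002 -0.   ] clk 14.6667 w 0.03766708435227154 ft [-0.1 -0.6 -0.6]
```

Call:
{"api": "step_arm", "payload": {"targets": "-0.4 0 0 -0.006 0 0 0;-0.4 0 0 -0.012 0 0 0;-0.4 0 0 -0.012 0 0 0;-0.4 0 0 -0.012 0 0 0"}}

```text
clock: 15.0
eef_pos: [0.5036, -0.0247, 0.0361]
tool_rot: [-0.077, 0.997, -0.0, -0.001]
ft_force: [-0.5, -0.2, -1.4]
grip_width: 0.0374
grasp_force: 60.8
```

Foot at 0.018, free so far. Continuing.

Call:
{"api": "step_arm", "payload": {"targets": "-0.4 0 0 -0.006 0 0 0;-0.4 0 0 -0.01 0 0 0;-0.4 0 0 -0.014 0 0 0;-0.4 0 0 -0.014 0 0 0"}}

```text
clock: 15.33
eef_pos: [0.5035, -0.0247, 0.0289]
tool_rot: [-0.077, 0.997, -0.0, -0.001]
ft_force: [0.2, -0.4, -2.7]
grip_width: 0.0379
grasp_force: 60.8
```

Call:
{"api": "step_arm", "payload": {"targets": "-0.4 0 0 -0.005 0 0 0;-0.4 0 0 -0.009 0 0 0;-0.4 0 0 -0.009 0 0 0"}}

```text
clock: 15.58
eef_pos: [0.5036, -0.0247, 0.0245]
tool_rot: [-0.077, 0.997, -0.0, -0.001]
ft_force: [-0.4, 0.7, -1.5]
grip_width: 0.0379
grasp_force: 60.8
```

Call:
{"api": "step_arm", "payload": {"targets": "-0.4 0 0 -0.002 0 0 0;-0.4 0 0 -0.002 0 0 0;0 0 0 -0.002 0 0 0;0.4 0 0 0 0 0 0;0.4 0 0 0 0 0 0;0.4 0 0 0.02 0 0 0;0.4 0 0 0.08 0 0 0;0.4 0 0 0.16 0 0 0;0.4 0 0 0.24 0 0 0;0.4 0 0 0.28 0 0 0"}}

```text
clock: 16.42
eef_pos: [0.5062, -0.0248, 0.1707]
tool_rot: [-0.077, 0.997, -0.001, 0.003]
ft_force: [1.1, -0.6, -0.2]
grip_width: 0.0597
grasp_force: 0.0
```

```bash
python3 -c "
from h import *
go([.5335,-.231,.15],188.8)
im=bot.camera('side');b=im[185:245,285:365,::-1];cv2.imwrite('pics/c8.png',cv2.resize(b,None,fx=9,fy=9,interpolation=2))
"
```

```text
pos [ 0.5062 -0.0248  0.1707] shift [ 0.0547 -0.4123 -0.0414] turn [ 0.001  0.009 -0.   ] clk 16.4167 w 0.05971414985161323 ft [ 1.1 -0.6 -0.2]
```

View pics/c8.png

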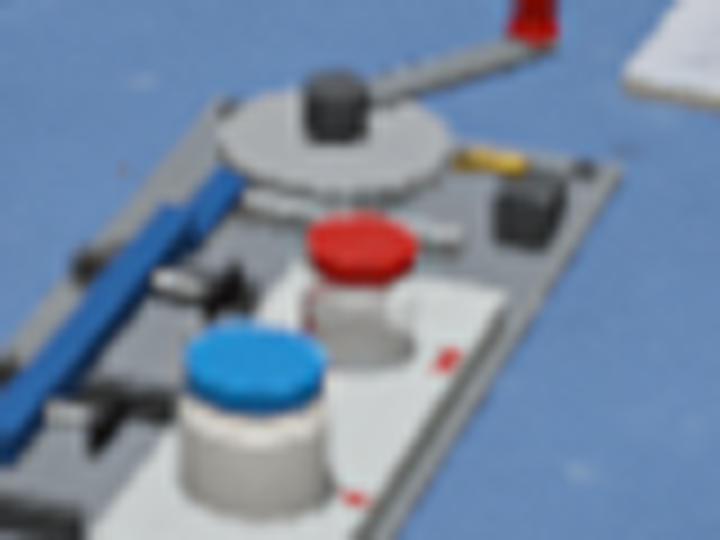

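Both jars now stand in their pockets, red at (360,290) in the crop and blue at (257,420). On to the handle.

Call:
{"api": "step_arm", "payload": {"targets": "0.4 0.01 -0.05 0 0 0 0;0.4 0.015 -0.11 0 0 0.009 0;0.4 0.02 -0.17 0 0 0.009 0;0.4 0.03 -0.23 0 0 0.009 0;0.4 0.04 -0.29 0 0 0.009 0;0.4 0.05 -0.35 0 0 0.009 0;0.4 0.055 -0.412 0 0 0.009 0;0.4 0.055 -0.412 -0.02 0 0.009 0;0.4 0.055 -0.412 -0.04 0 0.009 0;0.4 0.055 -0.412 -0.04 0 0.009 0"}}

```text
clock: 17.3
eef_pos: [0.5296, -0.2299, 0.1424]
tool_rot: [-0.077, 0.997, 0.001, -0.006]
ft_force: [-0.1, 0.5, -0.5]
grip_width: 0.0595
grasp_force: 0.0
```

```bash
python3 -c "
from h import *
go([.5335,-.231,.075],188.8)
"
```

```text
pos [ 0.5296 -0.2299  0.1424] shift [ 0.0078 -0.0022 -0.1348] turn [-0.002 -0.015  0.   ] clk 17.3 w 0.059535247161901124 ft [-0.1  0.5 -0.5]
```

Call:
{"api": "step_arm", "payload": {"targets": "0.4 0.008 -0.002 -0.02 0 -0.015 0;0.4 0.008 -0.002 -0.05 0 -0.015 0;0.4 0.008 -0.002 -0.08 0 -0.015 0;0.4 0.008 -0.002 -0.11 0 -0.015 0;0.4 0.008 -0.002 -0.134 0 -0.015 0;0.4 0.008 -0.002 -0.134 0 -0.015 0"}}

```text
clock: 17.8
eef_pos: [0.5332, -0.2291, 0.0752]
tool_rot: [-0.078, 0.997, 0.001, -0.001]
ft_force: [-0.3, -0.0, -1.0]
grip_width: 0.0599
grasp_force: 0.0
```

Call:
{"api": "step_arm", "payload": {"targets": "-0.9 0 0 0 0 0 0;-0.9 0 0 0 0 0 0;-0.9 0 0 0 0 0 0;-0.9 0 0 0 0 0 0;-0.9 0 0 0 0 0 0;-0.9 0 0 0 0 0 0;-0.9 0 0 0 0 0 0;-0.9 0 0 0 0 0 0"}}

```text
clock: 18.47
eef_pos: [0.5362, -0.2318, 0.0792]
tool_rot: [-0.077, 0.997, -0.001, 0.003]
ft_force: [-0.1, 1.6, 6.4]
grip_width: 0.0165
grasp_force: 58.7
```

```bash
python3 -c "
from h import *
go([.5335,-.231,.075],188.8)
A=np.array([.5232,-.0214]);r=np.radians(8.8);M=np.array([[np.cos(r),-np.sin(r)],[np.sin(r),np.cos(r)]])
ax=A+M@[.03,-.13];p=np.array(bot.get_obs()['eef_pos'][:2]);print(ax,np.linalg.norm(p-ax))
for t in(0,.15,.25,.35,.45,.55,.65,.75,.85,.95,1.04):
    a=np.radians(-123)+t;q=ax+M@[.095*np.cos(a),.095*np.sin(a)];print(t,np.round(q,4),np.round((q-ax-M@[.095*np.cos(np.radians(-123)),.095*np.sin(np.radians(-123))])/.5,3))
"
```

```text
pos [ 0.5362 -0.2318  0.0792] shift [-0.0054  0.0017 -0.0083] turn [ 0.001  0.008 -0.   ] clk 18.4667 w 0.016496512300797527 ft [-0.1  1.6  6.4]
[ 0.57273501 -0.14528011] 0.09394673579613312
0 [ 0.5338 -0.2319] [0. 0.]
0.15 [ 0.5472 -0.2368] [ 0.027 -0.01 ]
0.25 [ 0.5564 -0.2389] [ 0.045 -0.014]
0.35 [ 0.5659 -0.24  ] [ 0.064 -0.016]
0.45 [ 0.5754 -0.2402] [ 0.083 -0.017]
0.55 [ 0.5848 -0.2395] [ 0.102 -0.015]
0.65 [ 0.5942 -0.2378] [ 0.121 -0.012]
0.75 [ 0.6033 -0.2352] [ 0.139 -0.007]
0.85 [ 0.6121 -0.2317] [0.157 0.   ]
0.95 [ 0.6206 -0.2274] [0.174 0.009]
1.04 [ 0.6277 -0.2227] [0.188 0.018]
```

Call:
{"api": "step_arm", "payload": {"targets": "-0.9 0.014 -0.005 0 0 0 0;-0.9 0.027 -0.01 0 0 0 0;-0.9 0.045 -0.014 0 0 0 0;-0.9 0.055 -0.015 0 0 0 0;-0.9 0.064 -0.016 0 0 0 0;-0.9 0.074 -0.017 0 0 0 0;-0.9 0.083 -0.017 0 0 0 0;-0.9 0.083 -0.017 0 0 0 0"}}

```text
clock: 19.13
eef_pos: [0.576, -0.2403, 0.079]
tool_rot: [-0.077, 0.997, -0.0, 0.001]
ft_force: [-6.6, 0.7, 9.5]
grip_width: 0.0164
grasp_force: 59.1
```

```bash
cat >> h.py <<'E'
def lev():
    p=np.array(bot.get_obs()['eef_pos'][:2])-[.5727,-.1453];print('theta',np.arctan2(p[1],p[0])+np.radians(123-8.8),np.linalg.norm(p))
E
python3 -c "
from h import *
go([.6033,-.2352,.078],188.8);lev()"
```

```text
pos [ 0.576  -0.2403  0.079 ] shift [ 0.0546  0.0102 -0.0021] turn [0.001 0.003 0.   ] clk 19.1333 w 0.016424511414995135 ft [-6.6  0.7  9.5]
theta 0.45734890916148196 0.09505644658219
```

Call:
{"api": "step_arm", "payload": {"targets": "-0.9 0.009 0.001 0 0 0 0;-0.9 0.018 0.002 0 0 0 0;-0.9 0.028 0.003 0 0 0 0;-0.9 0.037 0.005 0 0 0 0;-0.9 0.046 0.007 0 0 0 0;-0.9 0.055 0.01 0 0 0 0;-0.9 0.064 0.013 0 0 0 0;-0.9 0.064 0.013 0 0 0 0"}}

```text
clock: 19.8
eef_pos: [0.6083, -0.2344, 0.0791]
tool_rot: [-0.076, 0.997, -0.001, 0.001]
ft_force: [-4.2, 0.1, 7.9]
grip_width: 0.0167
grasp_force: 58.9
```

```bash
python3 -c "
from h import *
go([.6277,-.2227,.078],188.8);lev()"
```

```text
pos [ 0.6083 -0.2344  0.0791] shift [ 0.0388  0.0234 -0.0021] turn [0.003 0.004 0.001] clk 19.8 w 0.016737887945733852 ft [-4.2  0.1  7.9]
theta 0.8022237346097658 0.09596409334203754
```

Call:
{"api": "step_arm", "payload": {"targets": "-0.9 0.01 0.005 0 0 0 0;-0.9 0.01 0.005 0 0 0 0"}}

```text
clock: 19.97
eef_pos: [0.6131, -0.2324, 0.0791]
tool_rot: [-0.076, 0.997, -0.002, 0.001]
ft_force: [-5.0, -2.6, 8.4]
grip_width: 0.0166
grasp_force: 58.9
```

Call:
{"api": "step_arm", "payload": {"targets": "-0.9 0.008 0.005 0 0 0 0;-0.9 0.008 0.005 0 0 0 0"}}

```text
clock: 20.13
eef_pos: [0.6163, -0.2309, 0.0791]
tool_rot: [-0.076, 0.997, -0.002, 0.0]
ft_force: [-6.4, -4.4, 7.8]
grip_width: 0.0167
grasp_force: 59.0
```

Call:
{"api": "step_arm", "payload": {"targets": "-0.9 0.006 0.004 0 0 0 0;-0.9 0.006 0.004 0 0 0 0"}}

```text
clock: 20.3
eef_pos: [0.6193, -0.2294, 0.0792]
tool_rot: [-0.076, 0.997, -0.003, 0.001]
ft_force: [-7.2, -4.3, 8.4]
grip_width: 0.0168
grasp_force: 59.0
```

Call:
{"api": "step_arm", "payload": {"targets": "-0.9 0.006 0.004 0 0 0 0;-0.9 0.006 0.004 0 0 0 0"}}

```text
clock: 20.47
eef_pos: [0.6228, -0.2274, 0.0792]
tool_rot: [-0.076, 0.997, -0.003, 0.001]
ft_force: [-5.1, -4.8, 7.2]
grip_width: 0.0166
grasp_force: 58.9
```

```bash
python3 -c "
from h import *
go([.6277,-.2227,.078],188.8);lev()"
```

```text
pos [ 0.6228 -0.2274  0.0792] shift [ 0.0098  0.0095 -0.0024] turn [0.007 0.003 0.003] clk 20.4667 w 0.016631491955854692 ft [-5.1 -4.8  7.2]
theta 0.9701756660366303 0.09622676206136245
```

Call:
{"api": "step_arm", "payload": {"targets": "-0.9 0.004 0.003 0 0 0 0;-0.9 0.004 0.003 0 0 0 0;-0.9 0.004 0.003 0 0 0 0"}}

```text
clock: 20.72
eef_pos: [0.625, -0.2261, 0.0792]
tool_rot: [-0.076, 0.997, -0.003, 0.001]
ft_force: [-3.4, -5.1, 6.8]
grip_width: 0.0169
grasp_force: 58.9
```

Call:
{"api": "step_arm", "payload": {"targets": "-0.9 0.003 0.003 0 0 0 0;-0.9 0.003 0.003 0 0 0 0;-0.9 0.003 0.003 0 0 0 0"}}

```text
clock: 20.97
eef_pos: [0.627, -0.2248, 0.0792]
tool_rot: [-0.076, 0.997, -0.003, 0.002]
ft_force: [-2.9, -5.8, 5.2]
grip_width: 0.0164
grasp_force: 58.8
```

```bash
python3 -c "
from h import *
go([.6277,-.2227,.078],188.8);lev()"
```

```text
pos [ 0.627  -0.2248  0.0792] shift [ 0.0014  0.0041 -0.0025] turn [0.007 0.005 0.003] clk 20.9667 w 0.01637042975796978 ft [-2.9 -5.8  5.2]
theta 1.0218897258241832 0.09625402138581647
```

Call:
{"api": "step_arm", "payload": {"targets": "-0.9 0.003 0.003 0 0 0 0;-0.9 0.003 0.003 0 0 0 0;-0.9 0.003 0.003 0 0 0 0"}}

```text
clock: 21.22
eef_pos: [0.6285, -0.2237, 0.0793]
tool_rot: [-0.075, 0.997, -0.003, 0.002]
ft_force: [-3.1, -6.7, 6.9]
grip_width: 0.0166
grasp_force: 58.8
```

Call:
{"api": "step_arm", "payload": {"targets": "-0.9 0.003 0.003 0 0 0 0;-0.9 0.003 0.003 0 0 0 0;-0.9 0.003 0.003 0 0 0 0"}}

```text
clock: 21.47
eef_pos: [0.6299, -0.2227, 0.0794]
tool_rot: [-0.075, 0.997, -0.004, 0.002]
ft_force: [-2.9, -7.4, 5.1]
grip_width: 0.0163
grasp_force: 58.8
```

```bash
python3 -c "
from h import *
go([.6277,-.2227,.078],188.8);lev()
t=bot.camera('top');im=bot.camera('side');cv2.imwrite('pics/top9.png',t[:,:,::-1]);cv2.imwrite('pics/side9.png',im[:,:,::-1])
a=t[195:295,250:440,::-1];b=im[165:265,260:400,::-1]
cv2.imwrite('pics/c9.png',np.hstack([cv2.resize(a,(456,240),interpolation=2),cv2.resize(b,(336,240),interpolation=2)]))"
```

```text
pos [ 0.6299 -0.2227  0.0794] shift [-0.0044 -0.     -0.0027] turn [0.009 0.005 0.003] clk 21.4667 w 0.016259894440726324 ft [-2.9 -7.4  5.1]
theta 1.0591177009522008 0.09624202369851391
```

View pics/c9.png

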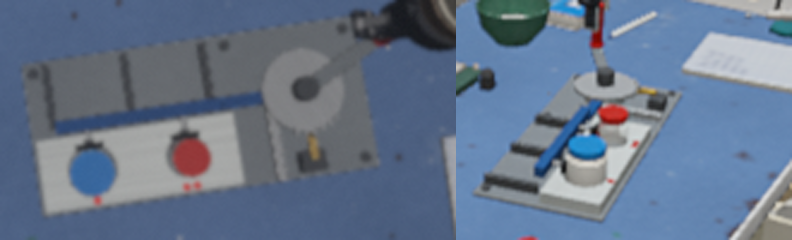

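The top view shows both jars seated against the pads. The lever arm lies at about 0.97 rad by the image, and the force is past its dip and rising again, so click 4 is done. A little more will centre it between clicks 4 and 5.

Call:
{"api": "step_arm", "payload": {"targets": "-0.9 0.004 0.002 0 0 0 0;-0.9 0.007 0.003 0 0 0 0;-0.9 0.007 0.003 0 0 0 0;-0.9 0.007 0.003 0 0 0 0"}}

```text
clock: 21.9
eef_pos: [0.6325, -0.2209, 0.0792]
tool_rot: [-0.075, 0.997, -0.003, 0.001]
ft_force: [-6.1, -7.4, 7.8]
grip_width: 0.0167
grasp_force: 59.1
```

```bash
python3 -c "
from h import *
go([.6277,-.2227,.078],188.8);lev()
t=bot.camera('top')[195:275,355:435]
g=cv2.cvtColor(t,cv2.COLOR_RGB2GRAY);hub=np.array([377.1,231.6])
# arm edge profile: intensity vs angle at several radii (image), rotated to lever theta
g=cv2.GaussianBlur(bot.camera('top')[:,:,1].astype(np.float32),(0,0),.6)
for r in(18,20,22,24,26):
    th=np.arange(.7,1.35,.05);out=[]
    for x in th:
        w=np.radians(-123+8.8)+x; u=hub[0]-r*np.sin(w);v=hub[1]-r*np.cos(w)
        out.append(int(cv2.getRectSubPix(g,(1,1),(float(u),float(v)))[0,0]))
    print(r,list(zip(np.round(th,2).tolist(),out)))
"
```

```text
pos [ 0.6325 -0.2209  0.0792] shift [-0.0096 -0.0035 -0.0025] turn [0.009 0.003 0.004] clk 21.9 w 0.016697435220520532 ft [-6.1 -7.4  7.8]
theta 1.0914492645052174 0.09644324514631979
18 [(0.7, 106), (0.75, 105), (0.8, 103), (0.85, 100), (0.9, 98), (0.95, 97), (1.0, 98), (1.05, 98), (1.1, 99), (1.15, 99), (1.2, 98), (1.25, 97), (1.3, 99), (1.35, 102)]
20 [(0.7, 105), (0.75, 105), (0.8, 105), (0.85, 103), (0.9, 100), (0.95, 98), (1.0, 98), (1.05, 99), (1.1, 99), (1.15, 98), (1.2, 96), (1.25, 96), (1.3, 100), (1.35, 103)]
22 [(0.7, 105), (0.75, 105), (0.8, 105), (0.85, 103), (0.9, 99), (0.95, 97), (1.0, 98), (1.05, 99), (1.1, 100), (1.15, 98), (1.2, 97), (1.25, 98), (1.3, 102), (1.35, 104)]
24 [(0.7, 100), (0.75, 101), (0.8, 102), (0.85, 103), (0.9, 103), (0.95, 102), (1.0, 100), (1.05, 99), (1.1, 98), (1.15, 97), (1.2, 96), (1.25, 99), (1.3, 103), (1.35, 104)]
26 [(0.7, 94), (0.75, 95), (0.8, 96), (0.85, 98), (0.9, 100), (0.95, 100), (1.0, 100), (1.05, 99), (1.1, 98), (1.15, 97), (1.2, 97), (1.25, 100), (1.3, 102), (1.35, 103)]
```

Call:
{"api": "step_arm", "payload": {"targets": "-0.9 -0.003 -0.002 0 0 0 0;-0.9 -0.003 -0.002 0 0 0 0;-0.9 -0.003 -0.002 0 0 0 0;-0.9 -0.003 -0.002 0 0 0 0;-0.9 -0.003 -0.002 0 0 0 0;-0.9 -0.003 -0.002 0 0 0 0"}}

```text
clock: 22.5
eef_pos: [0.6314, -0.2218, 0.0792]
tool_rot: [-0.075, 0.997, -0.003, 0.001]
ft_force: [-4.9, -5.8, 6.1]
grip_width: 0.0162
grasp_force: 59.0
```

```bash
python3 -c "
from h import *
lev();print(bot.get_obs()['ft_force']);print(bot.job_done())"
```

```text
theta 1.076722690435469 0.09638216131722235
[-4.90687041 -5.78224078  6.09173306]
the job is handed in; nothing more can be done
None
```

The job is handed in, though I got no verdict back: blue jar is in pocket 1, red jar in pocket 2, and the gripper is still holding the lever at about 1.04–1.08 rad by my estimate, past click 4 and short of click 5.

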